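# Put the drained labware away by kind

### The job

Put away the five loose pieces of labware: stand each vial in the rack well that fits it, lay the large bottle cap in the wide bay and the small cap in the narrow bay of the steel tray, flat and mouth down as they are now, and lay the stir bar flat in the round glass dish. Keep the vials upright and set them down rather than dropping them, and leave the reagent bottle and the pipette-tip box where they stand.

Things in the scene. Friction and masses are not known exactly. Their poses are not given: they have to be found in the camera images.
- large_vial: closed amber glass vial with white screw cap and paper label, standing upright, loose: 40 mm diameter, 66 mm tall, about 100 g (the screw cap, the top 14 mm, is 37 mm across). Origin: centre of its underside, z up along its axis.
- small_vial: the same kind of vial, but slender: 20 mm diameter (screw cap, the top 14 mm, 18 mm across), 56 mm tall, about 30 g, standing upright, loose. Origin: centre of its underside, z up along its axis.
- large_cap: blue ribbed plastic bottle cap without a bottle, lying mouth down, loose: 52 mm diameter, 26 mm tall, about 30 g. Origin: centre of its underside, z up along its axis.
- small_cap: blue ribbed plastic bottle cap, lying mouth down, loose: 32 mm diameter, 20 mm tall, about 15 g. Origin: centre of its underside, z up along its axis.
- stir_bar: white magnetic stirring bar (a plain rigid bar here, with no magnetic pull), loose, lying flat: 60 mm long along its x axis, 12 mm wide and 12 mm tall, roughly eight-sided in section, so it does not roll readily; about 20 g. Origin: middle of its length, on its underside; z up.
- rack: grey plastic vial rack, fixed: block 80 (its x) by 130 (its y) by 24 mm tall, with two round wells, flat floors 6 mm above its underside. Wide well, 56 mm across, centred at x 0, y -24 mm in the rack's frame, for the large vial; narrow well, 36 mm across, at x 0, y +34 mm, for the small vial. Origin: centre of its underside, z up.
- cap_tray: low steel tray, fixed: 98 (its x) by 142 (its y) by 14 mm tall, walls 4 mm, floor 3 mm thick, one dividing wall. Wide bay, 90 (x) by 80 (y) mm inside, centred at x 0, y -27 mm in the tray's frame, for the large cap; narrow bay, 90 (x) by 50 (y) mm, centred at x 0, y +42 mm, for the small cap. Origin: centre of its underside, z up.
- dish: round shallow clear glass dish, fixed to the bench: 140 mm diameter at the rim, about 130 mm inside at the floor, 18 mm tall, floor 3 mm thick; takes the stir bar. Origin: centre of its underside, z up.
- bottle: bystander: closed clear glass reagent bottle with blue cap, standing loose at the far side of the work: 60 mm diameter, 110 mm tall. Origin: centre of its underside.
- tip_box: bystander: low clear plastic box of pipette tips, 85 by 120 mm and 53 mm tall, loose, at the far side of the work. Origin: centre of its underside.
Things that resemble listed ones, but are neither listed nor needed, are in the scene too. Leave any blue, purple or yellow look-alike of the cap_tray alone.

How it is judged:
By the outcome, as a careful person would: the job done as asked, in the order asked, and still so for the second after the job is handed in, with the robot touching nothing.
It also fails if it takes over 115 s, if anything falls off the work surface, if the arm or the gripper's body presses on something with over 40 N, if the wrist force passes 120 N, or if a joint passes its speed limit or range.

### The arm

A 7-joint arm with a two-finger parallel gripper is mounted at the origin on the work surface. World frame = base frame: x ahead of the robot, y to its left, z up, the work surface at z = 0. Lengths are in m, angles in rad, forces in N, time in s.
With the tool pointing down it reaches from about 0.4 to 0.85 m from the base axis. Payload 10.4 kg.
Tool frame: the origin (TCP) lies at the very end of the fingers, on their centre line; the grasp point (between the pads) lies 19 mm behind it (manip.grip_point_offset is the z of the grasp point in the tool frame, in m); z points along the fingers, y is the direction in which the jaws open and shut (so a half turn about z gives the same grasp; the last joint's range is limited). The gripper opens to 85 mm and grips with 20 to 120 N. Pads are 22 mm wide; open, the fingers measure 114 mm over their backs; the gripper's body (76 mm by 85 mm) begins 54 mm behind the grasp point. The pads swing forward as they close: fully open they stand 13 mm farther back than shut.
Start: joints at [1.317, 0.332, -0.065, 1.46, 0.022, 1.35, -0.088], TCP at [0.143, -0.608, 0.231] pointing down, gripper open.
Joint ranges: [-2.6, 2.6], [-0.5, 2.12], [-1.47, 1.34], [0.16, 2.42], [-1.27, 4.41], [0.06, 2.06], [-2.6, 2.6]. Speed limits (rad/s): [2.22, 2.22, 2.79, 2.79, 3.14, 3.14, 3.14].

### API

Orientations are given as a unit quaternion [x, y, z, w].
In Python, from workcell import manip, camera, get_calibration, hand_in gives the robot as it stands.
- The arm moves only by the shell command python3 -m pendant 'ROWS' [FORCE]. ROWS is JSON, a list of rows, each a list of 5 numbers: the shift along the tool's x, y, z in units of 40 mm (1.0 is 40 mm), then the turn about the tool's z in units of 6 degrees (1.0 is 6 degrees), then the closure, from 0 (fully open) to 1 (shut). A call has 1 to 5 rows; each row is the pose to reach, as a shift and turn from the pose commanded when the call began, along the tool's axes at that moment; what a row does not reach only later rows make up. A row lasts 1/8 s, in which the tool goes at most 62.5 mm and 10.7 degrees, less where a joint would pass 70% of its speed; a pose out of reach is approached as far as the arm can. A call with a gripper value outside its range is refused whole. The fingers move at their own pace and stop on an object; FORCE is the grip in N (left out, the last holds). Time passes only in rows, so rows that repeat a pose let the fingers close. It gives the time, the measured TCP pose, the force and the opening at its end, in the units of the state.
- manip.get_obs(): the state, without advancing time (a new reading comes with each control period).
- camera(name): name is "side" or "top"; returns (picture, depth): 384x512x3 uint8, red, green, blue; 384x512 float32, m along the optical axis (not along the pixel's ray), 0 where there is no reading.
- get_calibration(name): a dict with "vfov" (degrees; the focal length in pixels is half the picture's height over the tangent of half this angle, whatever the lens; pixels are square), "cx", "cy" (the principal point, pixels), "position" and "rotation" of the camera in the world. Camera axes: x right, y down, z forward; pixel columns grow to the right and rows downward; lengths in m; the calibration is good to about 2 mm. A picture is of the moment at which its call begins. get_calibration takes no time and is no camera call.
- hand_in(): hands the job in, once; it reports no verdict.
The state is a dict: "clock": time; "joint_pos": joint angles; "joint_velocities": joint speeds; "tau": joint torques, N m; "position": TCP position; "ee_rot": TCP orientation; "ft_force": force on the tool from outside, world axes, zero at the start; "torque": the same for the moment, N m; "grip_width": opening from 0.0 (shut) to 1.0 (fully open).
Only numpy, scipy, OpenCV 4.12 (cv2) and the standard library are available. Lean on these libraries where they do the work, as an engineer would, in place of code of your own. Each camera call takes 0.05 s, during which the arm holds its last target.

## Working session

There is one attempt and no reset: what is moved stays moved. The work goes in short steps, Python scripts to look and compute and a shell command to move; the robot and the scene stay as the last step left them, time stands still between calls to the robot, and variables do not carry over. Pictures are saved under pics/ and viewed, and the job is handed in when it is done.

```bash
ls; mkdir -p pics; python3 - <<'E'
from workcell import manip,camera,get_calibration
import cv2,numpy as np
print(manip.get_obs(), manip.grip_point_offset)
for n in ("top","side"):
    p,d=camera(n); np.savez(f"pics/{n}0.npz",p=p,d=d)
    print(n,get_calibration(n))
    cv2.imwrite(f"pics/{n}0.png",cv2.resize(p[:,:,::-1],(800,600),interpolation=cv2.INTER_CUBIC))
E
```

```text
pics
{'clock': 0.0, 'joint_pos': array([ 1.3174082 ,  0.33284119, -0.06471202,  1.46092609,  0.02162027,
        1.34991757, -0.0884811 ]), 'joint_velocities': array([ 3.56584307e-04,  1.75882688e-03,  3.77973413e-04, -5.96798947e-04,
       -5.69980284e-05,  1.04793200e-03, -7.99202189e-04]), 'tau': array([-2.85446913e-04, -6.25446153e+01,  4.87365935e-02, -3.91603124e+01,
        1.61840947e-02,  9.99039214e-03,  1.98789098e-05]), 'position': array([ 0.14287498, -0.60806617,  0.23054241]), 'ee_rot': array([ 9.93346058e-01,  1.15165625e-01, -1.20773034e-04, -6.87408909e-04]), 'ft_force': array([-0.18989464,  1.72004133, -0.48398381]), 'torque': array([-0.00224849, -0.00062   ,  0.01980567]), 'grip_width': 1.000615465508149} -0.0187
top {'vfov': 45.778182032481624, 'cx': 252.66895230113698, 'cy': 186.8584286425801, 'position': array([ 0.48326083, -0.02267704,  1.60117879]), 'rotation': array([ 0.70916041, -0.70410283,  0.02482115, -0.02673275])}
side {'vfov': 46.03612299909258, 'cx': 259.7836796232021, 'cy': 188.86679474581197, 'position': array([ 0.28299098, -0.799745  ,  0.96219131]), 'rotation': array([ 0.91409654, -0.18035676,  0.06684647, -0.35697409])}
```

View pics/top0.png

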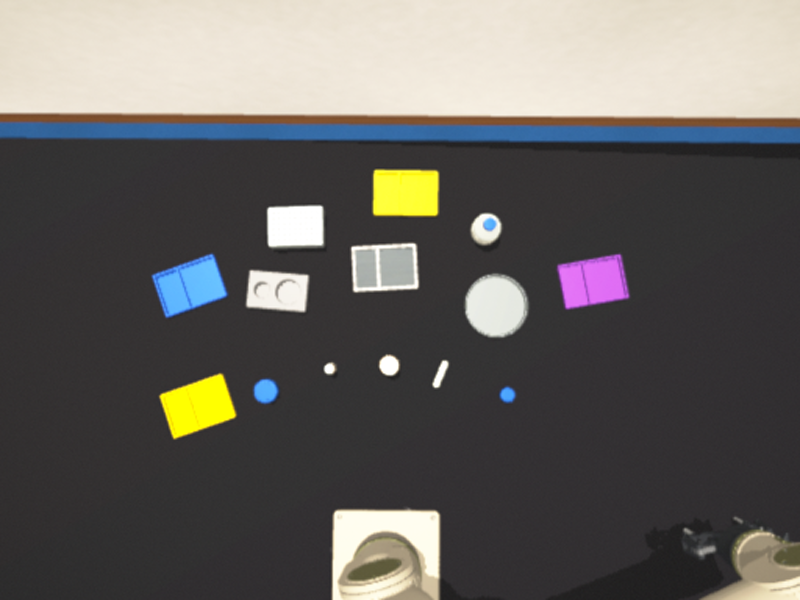

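View pics/side0.png

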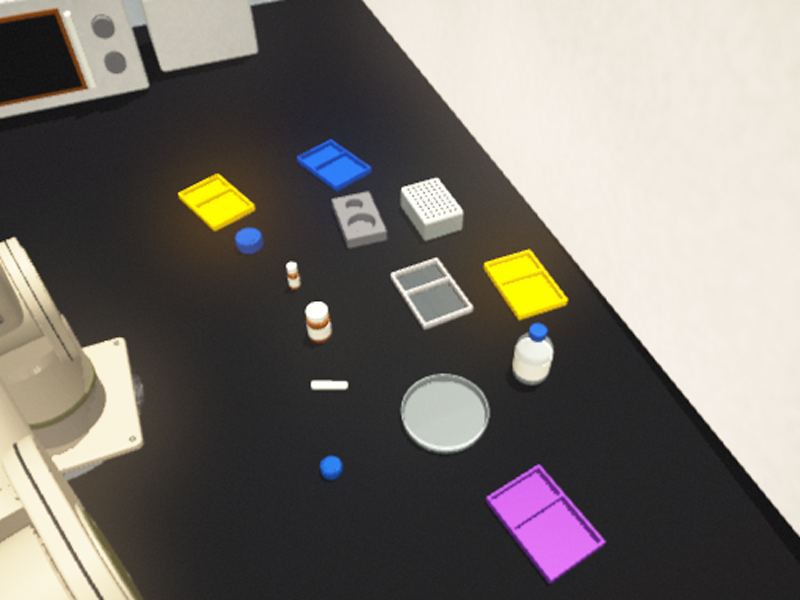

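The top view shows the grey steel tray at (385,267). The four look-alike trays are yellow (405,193) and (198,405), blue (190,285) and purple (593,281); the only uncoloured one is the target. The rack is at (277,291), the dish at (496,305), the large vial at (389,365) and the small vial at (330,368). The large cap is at (265,391), the small cap at (507,394) and the stir bar at (440,374).

```bash
cat > h.py <<'E'
import numpy as np,cv2
from scipy.spatial.transform import Rotation as R
from workcell import manip,camera,get_calibration
def world(n,d):
    c=get_calibration(n);f=192/np.tan(np.radians(c['vfov']/2))
    v,u=np.mgrid[0:384,0:512]
    P=np.stack([(u-c['cx'])/f*d,(v-c['cy'])/f*d,d],-1)
    return P@R.from_quat(c['rotation']).as_matrix().T+c['position']
E
python3 - <<'E'
from h import *
for n in("top","side"):
    z=np.load(f"pics/{n}0.npz");p,d=z['p'],z['d'];W=world(n,d)
    Z=W[...,2]
    m=(d>0)&(W[...,0]>0.25)&(W[...,0]<.95)&(abs(W[...,1])<.6)
    tab=Z[m&(abs(Z)<.02)]; z0=np.median(tab);print(n,'table',z0,tab.std())
    k,l,s,c=cv2.connectedComponentsWithStats((m&(Z-z0>.006)).astype(np.uint8))
    for i in range(1,k):
        if s[i,4]<12: continue
        q=W[l==i];zt=np.percentile(q[:,2],95);t=q[q[:,2]>zt-.006]
        r=cv2.minAreaRect((t[:,:2]*1000).astype(np.float32))
        print(c[i].round(0),s[i,4],'top z',(zt-z0).round(3),'mean',t[:,:2].mean(0).round(4),'rect',np.round(r[0],1),np.round(r[1],1),round(r[2],1),p[l==i].mean(0).astype(int))
p=np.load("pics/top0.npz")['p'][140:290,90:410,::-1]
cv2.imwrite("pics/crop0.png",cv2.resize(p,None,fx=2.5,fy=2.5,interpolation=cv2.INTER_CUBIC))
E
```

```text
top table 5.681745065677646e-05 0.004316948301185514
[259. 122.] 313 top z 0.019 mean [ 0.8304 -0.037 ] rect [827.1 -38.7] [ 98.  141.5] 0.4 [249 245  46]
[269. 122.] 17 top z 0.01 mean [ 0.83   -0.0728] rect [834.7 -72.9] [33.7 16. ] 18.8 [255 255  51]
[249. 126.] 16 top z 0.011 mean [ 0.8142 -0.0032] rect [ 8.136e+02 -6.000e-01] [20.4 17.9] 44.9 [255 255  57]
[189. 145.] 902 top z 0.055 mean [0.7429 0.2037] rect [743.5 204.2] [ 81.5 113.9] 2.2 [247 247 246]
[310. 146.] 285 top z 0.112 mean [ 0.7411 -0.2168] rect [ 740.9 -216.8] [24.5 27. ] 0.8 [206 219 223]
[243. 170.] 264 top z 0.019 mean [0.657  0.0059] rect [657.   7.] [ 98.2 141.6] 3.5 [234 233 227]
[121. 183.] 308 top z 0.019 mean [0.6113 0.4436] rect [613.1 443.5] [ 98.3 142. ] 20.3 [ 82 153 239]
[255. 168.] 27 top z 0.012 mean [ 0.6657 -0.0241] rect [659.9 -23. ] [25.  47.5] 45.5 [172 178 174]
[386. 166.] 50 top z 0.017 mean [ 0.6793 -0.491 ] rect [ 676.8 -484.8] [15.5 77.4] 5.2 [175  88 202]
[376. 182.] 248 top z 0.019 mean [ 0.6154 -0.4463] rect [ 628.3 -459.5] [ 97.5 143.5] 10.4 [188  94 212]
[177. 185.] 726 top z 0.029 m
[... 1856 characters left out ...]
 top z 0.057 mean [0.4255 0.1238] rect [425.4 125.2] [17.2 17. ] 10.4 [210 191 167]
[203. 205.] 332 top z 0.067 mean [ 0.4344 -0.0063] rect [433.9  -5.5] [35.  34.9] 79.0 [218 201 179]
[341. 227.] 746 top z 0.11 mean [ 0.7356 -0.2187] rect [ 736.4 -216.5] [28.3 26.3] 62.7 [192 199 202]
[284. 262.] 450 top z 0.02 mean [ 0.5716 -0.2413] rect [ 568.  -241.9] [140.2 138. ] 82.8 [163 168 163]
[210. 245.] 89 top z 0.014 mean [ 0.4146 -0.1213] rect [ 414.7 -121.2] [11.4 56.4] 68.5 [253 253 249]
[211. 298.] 165 top z 0.023 mean [ 0.3708 -0.2686] rect [ 370.5 -268.2] [27.8 28.5] 66.9 [ 40 108 209]
[348. 333.] 725 top z 0.016 mean [ 0.6232 -0.4615] rect [ 624.4 -459.8] [100.5 143.2] 10.2 [178  85 204]
```

View pics/crop0.png

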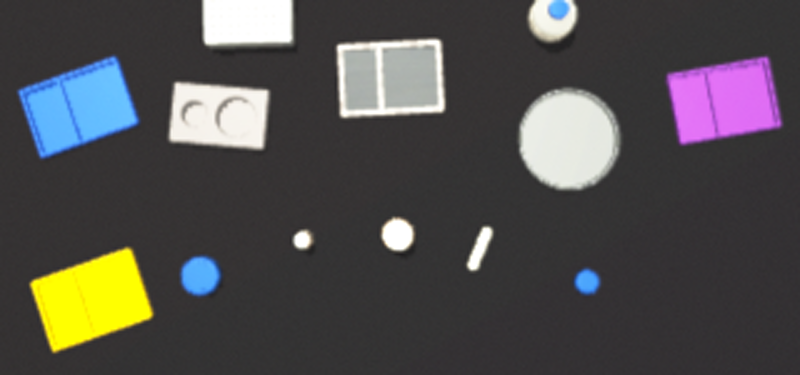

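```bash
cat >> h.py <<'E'
def plan(x,y,z,jaw):
    """jaw: world angle (deg) of tool y, mod 180; prints shift in units and turn"""
    o=manip.get_obs();M=R.from_quat(o['ee_rot']).as_matrix()
    s=M.T@(np.array([x,y,z])-o['position'])/.04
    a=np.degrees(np.arctan2(M[1,1],M[0,1]));t=(jaw-a+90)%180-90
    print('at',o['position'].round(4),'jaw',a.round(1),'shift',s.round(3),'turn',round(-t/6,2),'j7',o['joint_pos'][6].round(2),'w',round(o['grip_width'],3),'t',round(o['clock'],2))
E
python3 -c "
from h import *
plan(.437,-.005,.15,0)"
```

```text
at [ 0.1429 -0.6081  0.2306] jaw -76.8 shift [ 10.607 -12.993   2.031] turn -12.8 j7 -0.09 w 1.005 t 0.1
```

```bash
python3 -m pendant '[[10.6,-13,1.0,-12.8,0],[10.6,-13,1.0,-12.8,0],[10.6,-13,1.0,-12.8,0],[10.6,-13,1.0,-12.8,0],[10.6,-13,1.0,-12.8,0]]' 40; python3 -c "
from h import *
plan(.437,-.005,.15,0)"
```

```text
clock: 0.72
position: [0.2801, -0.326, 0.2124]
ee_rot: [0.832, 0.554, -0.0, 0.0]
ft_force: [-0.2, -1.3, 0.6]
grip_width: 1.001
at [ 0.2801 -0.326   0.2124] jaw -22.7 shift [8.918 0.521 1.558] turn -3.79 j7 0.39 w 1.001 t 0.72
```

```bash
python3 -m pendant '[[8.9,0.5,1.5,-3.8,0],[8.9,0.5,1.5,-3.8,0],[8.9,0.5,1.5,-3.8,0],[8.9,0.5,1.5,-3.8,0],[8.9,0.5,1.5,-3.8,0]]'; python3 -m pendant '[[0.8,0,0,0,0],[0.8,0,0,0,0]]'; python3 -c "
from h import *
plan(.437,-.005,.15,0)"
```

```text
clock: 1.35
position: [0.4164, -0.0499, 0.1606]
ee_rot: [0.709, 0.705, -0.0, 0.0]
ft_force: [1.7, -1.6, 0.1]
grip_width: 1.003
clock: 1.6
position: [0.416, -0.0173, 0.1607]
ee_rot: [0.707, 0.707, -0.0, -0.0]
ft_force: [-0.3, -0.8, -0.7]
grip_width: 0.995
at [ 0.416  -0.0173  0.1607] jaw -0.0 shift [0.308 0.524 0.266] turn -0.0 j7 -0.02 w 0.995 t 1.6
```

```bash
python3 -m pendant '[[0.3,0.52,0.25,0,0],[0.3,0.52,0.5,0,0],[0.3,0.52,0.5,0,0]]'; python3 -c "
from h import *
plan(.437,-.005,.024,0)
p,d=camera('side'); cv2.imwrite('pics/s1.png',cv2.resize(p[120:300,100:340,::-1],None,fx=3,fy=3))
p,d=camera('top'); cv2.imwrite('pics/t1.png',cv2.resize(p[140:300,120:360,::-1],None,fx=3,fy=3))"
```

```text
clock: 1.98
position: [0.4359, -0.0086, 0.1399]
ee_rot: [0.709, 0.705, -0.001, -0.001]
ft_force: [0.7, -0.5, 0.7]
grip_width: 1.001
at [ 0.4359 -0.0086  0.1399] jaw -0.3 shift [0.09  0.033 2.898] turn -0.05 j7 -0.11 w 1.001 t 1.98
```

View pics/s1.png

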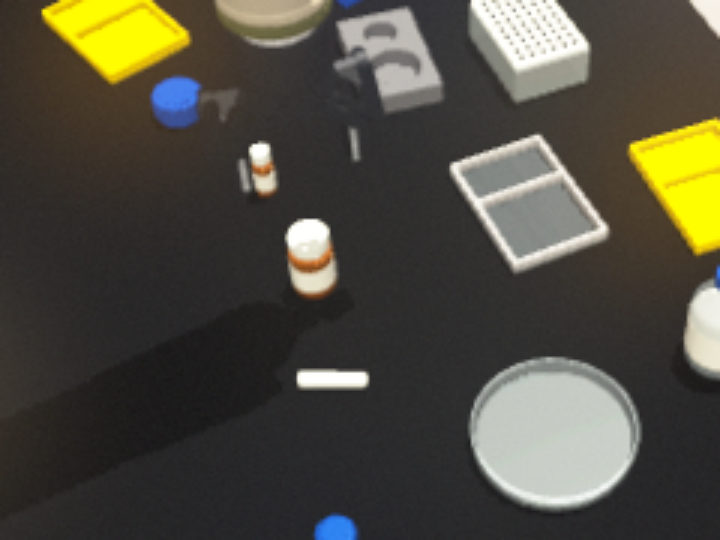

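The side crop shows the open fingers at about (245,175) and (353,145), above the large vial at (312,258). Nothing is in the way, so I'll descend.

```bash
python3 -m pendant '[[0.09,0.03,1.2,0,0],[0.09,0.03,2.2,0,0],[0.09,0.03,2.9,0,0],[0.09,0.03,2.9,0,0]]'; python3 -m pendant '[[0,0,0,0,1],[0,0,0,0,1],[0,0,0,0,1],[0,0,0,0,1],[0,0,0,0,1]]' 40; python3 -c "
from h import *
plan(.437,-.005,.024,0)"
```

```text
clock: 2.58
position: [0.4368, -0.0045, 0.0238]
ee_rot: [0.709, 0.705, -0.001, -0.001]
ft_force: [0.2, -0.4, 0.8]
grip_width: 1.002
clock: 3.2
position: [0.4389, -0.0045, 0.026]
ee_rot: [0.709, 0.705, 0.0, 0.001]
ft_force: [-3.6, -0.4, 10.9]
grip_width: 0.454
at [ 0.4389 -0.0045  0.026 ] jaw -0.3 shift [-0.014 -0.048  0.051] turn -0.05 j7 -0.3 w 0.454 t 3.2
```

```bash
python3 -m pendant '[[0,0,-0.2,0,1],[0,0,-1.0,0,1],[0,0,-2.0,0,1],[0,0,-2.5,0,1],[0,0,-2.5,0,1]]' 40; python3 -c "
from h import *
plan(.599,.221,.13,20)
p,d=camera('side'); cv2.imwrite('pics/s2.png',cv2.resize(p[120:300,100:340,::-1],None,fx=3,fy=3))"
```

```text
clock: 3.82
position: [0.4392, -0.0044, 0.1264]
ee_rot: [0.709, 0.705, 0.001, 0.002]
ft_force: [0.1, 0.3, -1.9]
grip_width: 0.449
at [ 0.4392 -0.0044  0.1264] jaw -0.3 shift [ 5.653  3.968 -0.086] turn -3.38 j7 -0.14 w 0.449 t 3.83
```

View pics/s2.png

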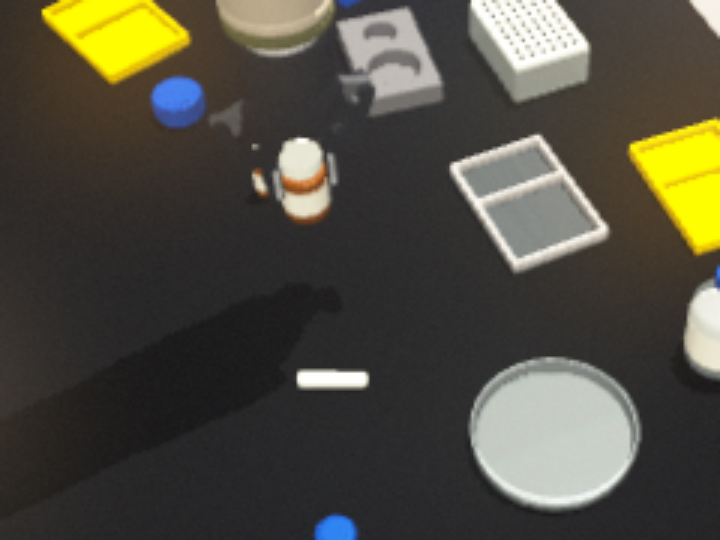

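The vial is held upright at (305,180). The grasp came out at x = 0.439, which matches the top camera, so I'll use top-camera x values.

```bash
python3 -m pendant '[[5.65,4.0,0,-3.4,1],[5.65,4.0,0,-3.4,1],[5.65,4.0,0,-3.4,1],[5.65,4.0,0,-3.4,1],[5.65,4.0,0,-3.4,1]]';python3 -m pendant '[[0,0,0,0,1],[0,0,0,0,1]]'; python3 -c "
from h import *
plan(.5998,.2214,.034,20)"
```

```text
clock: 4.5
position: [0.5989, 0.2248, 0.1223]
ee_rot: [0.571, 0.821, -0.0, -0.002]
ft_force: [-0.7, -0.7, -1.6]
grip_width: 0.452
clock: 4.75
position: [0.5985, 0.2203, 0.1235]
ee_rot: [0.573, 0.82, -0.001, -0.0]
ft_force: [-0.1, 0.0, -1.3]
grip_width: 0.452
at [0.5985 0.2203 0.1235] jaw 20.1 shift [0.016 0.044 2.237] turn 0.02 j7 -0.38 w 0.452 t 4.75
```

```bash
python3 -m pendant '[[0.02,0.04,0.8,0,1],[0.02,0.04,1.5,0,1],[0.02,0.04,1.5,0,1],[0.02,0.04,1.5,0,1]]'; python3 -c "
from h import *
plan(.5998,.2214,.034,20)
p,d=camera('side'); cv2.imwrite('pics/s3.png',cv2.resize(p[90:190,160:320,::-1],None,fx=5,fy=5,interpolation=cv2.INTER_CUBIC))"
```

```text
clock: 5.25
position: [0.6009, 0.2219, 0.0661]
ee_rot: [0.573, 0.82, 0.0, 0.0]
ft_force: [0.3, -0.0, -1.4]
grip_width: 0.451
at [0.6009 0.2219 0.0661] jaw 20.1 shift [-0.002 -0.032  0.801] turn 0.02 j7 -0.41 w 0.451 t 5.25
```

View pics/s3.png

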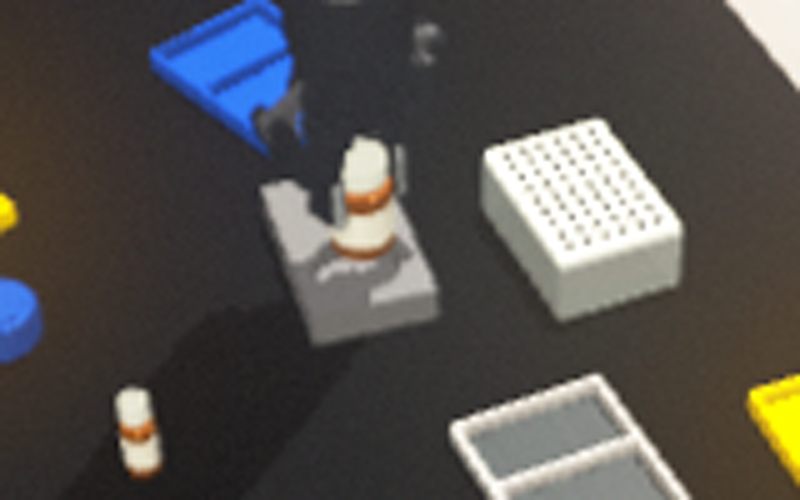

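The vial's base at (362,245) hangs over the wide well. Lowering it now.

```bash
python3 -m pendant '[[0,-0.03,0.3,0,1],[0,-0.03,0.6,0,1],[0,-0.03,0.7,0,1],[0,-0.03,0.7,0,1]]'; python3 -m pendant '[[0,0,0.04,0,1],[0,0,0.08,0,1],[0,0,0.12,0,1],[0,0,0.12,0,1]]'
```

```text
clock: 5.8
position: [0.5991, 0.222, 0.0363]
ee_rot: [0.573, 0.82, -0.0, -0.0]
ft_force: [1.0, 0.0, -0.7]
grip_width: 0.455
clock: 6.3
position: [0.5995, 0.222, 0.0322]
ee_rot: [0.573, 0.82, 0.0, 0.0]
ft_force: [-1.0, -0.3, 1.4]
grip_width: 0.452
```

```bash
python3 -m pendant '[[0,0,0.02,0,0.45],[0,0,0.02,0,0.35],[0,0,0.0,0,0.2],[0,0,-0.8,0,0.2],[0,0,-2.0,0,0]]';python3 -m pendant '[[0,0,-1.0,0,0],[0,0,-1.0,0,0]]'; python3 -c "
from h import *
plan(.430,.125,.12,16)
p,d=camera('side'); cv2.imwrite('pics/s4.png',cv2.resize(p[90:190,160:320,::-1],None,fx=5,fy=5,interpolation=cv2.INTER_CUBIC))"
```

```text
clock: 6.92
position: [0.5986, 0.2215, 0.1118]
ee_rot: [0.573, 0.82, -0.001, -0.001]
ft_force: [0.7, 0.3, 0.2]
grip_width: 0.987
clock: 7.18
position: [0.6008, 0.223, 0.1557]
ee_rot: [0.573, 0.82, 0.002, 0.002]
ft_force: [0.1, 0.3, -0.5]
grip_width: 1.002
at [0.6008 0.223  0.1557] jaw 20.1 shift [-0.831 -4.858  0.866] turn 0.69 j7 -0.37 w 1.002 t 7.17
```

View pics/s4.png

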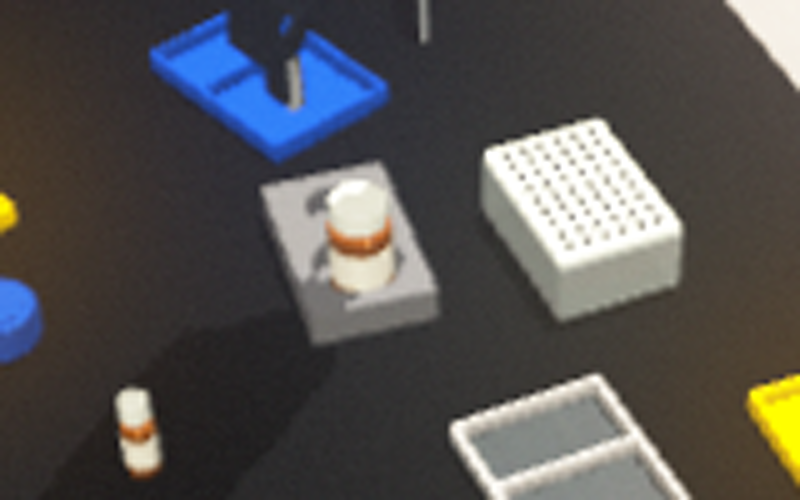

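The large vial stands upright in the wide well at (360,235). Next is the small vial.

```bash
python3 -m pendant '[[-0.83,-4.85,0.5,0.7,0],[-0.83,-4.85,0.8,0.7,0],[-0.83,-4.85,0.8,0.7,0],[-0.83,-4.85,0.8,0.7,0],[-0.83,-4.85,0.8,0.7,0]]'; python3 -m pendant '[[0,0,0,0,0.3],[0,0,0,0,0.3]]'; python3 -c "
from h import *
plan(.430,.125,.022,16)"
```

```text
clock: 7.85
position: [0.4286, 0.1232, 0.1199]
ee_rot: [0.603, 0.798, -0.0, 0.0]
ft_force: [0.4, 0.3, 1.0]
grip_width: 1.001
clock: 8.1
position: [0.4295, 0.1251, 0.1203]
ee_rot: [0.602, 0.799, 0.001, -0.0]
ft_force: [-0.2, -0.2, 0.3]
grip_width: 0.703
at [0.4295 0.1251 0.1203] jaw 16.0 shift [-0.01   0.011  2.457] turn 0.0 j7 -0.2 w 0.703 t 8.1
```

```bash
python3 -m pendant '[[0,0.01,1.0,0,0.3],[0,0.01,2.0,0,0.3],[0,0.01,2.43,0,0.3],[0,0.01,2.43,0,0.3]]'; python3 -m pendant '[[0,0,0,0,0.6],[0,0,0,0,1],[0,0,0,0,1],[0,0,0,0,1],[0,0,0,0,1]]' 25;  python3 -m pendant '[[0,0,0,0,1],[0,0,-0.2,0,1],[0,0,-1.0,0,1],[0,0,-2.0,0,1],[0,0,-2.4,0,1]]' 25; python3 -c "
from h import *
plan(.6044,.279,.12,20)
p,d=camera('side'); cv2.imwrite('pics/s5.png',cv2.resize(p[90:190,160:320,::-1],None,fx=5,fy=5,interpolation=cv2.INTER_CUBIC))"
```

```text
clock: 8.6
position: [0.4284, 0.125, 0.0218]
ee_rot: [0.602, 0.799, -0.0, -0.001]
ft_force: [0.4, 0.4, 0.9]
grip_width: 0.704
clock: 9.22
position: [0.4297, 0.1242, 0.0236]
ee_rot: [0.602, 0.798, 0.0, 0.001]
ft_force: [-1.1, -0.3, 6.8]
grip_width: 0.22
clock: 9.85
position: [0.4299, 0.1243, 0.1209]
ee_rot: [0.602, 0.798, 0.001, 0.001]
ft_force: [-0.7, -0.1, -0.1]
grip_width: 0.223
at [0.4299 0.1243 0.1209] jaw 15.9 shift [2.52  5.257 0.034] turn -0.68 j7 -0.21 w 0.223 t 9.85
```

View pics/s5.png

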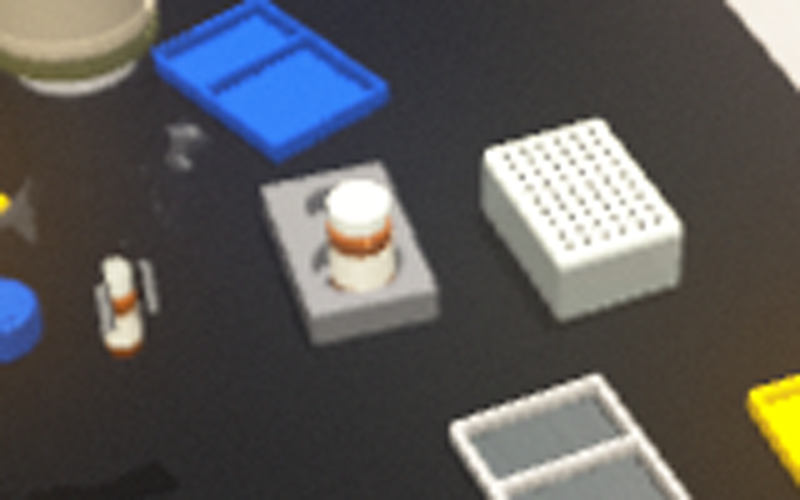

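The small vial is held upright at (122,305).

```bash
python3 -m pendant '[[2.52,5.25,-0.3,-0.7,1],[2.52,5.25,-0.3,-0.7,1],[2.52,5.25,0,-0.7,1],[2.52,5.25,0,-0.7,1],[2.52,5.25,0,-0.7,1]]'; python3 -m pendant '[[0,0,0.4,0,1],[0,0,1.3,0,1],[0,0,1.5,0,1],[0,0,1.5,0,1]]'; python3 -c "
from h import *
plan(.6044,.279,.0295,20)
p,d=camera('side'); cv2.imwrite('pics/s6.png',cv2.resize(p[90:190,160:320,::-1],None,fx=5,fy=5,interpolation=cv2.INTER_CUBIC))"
```

```text
clock: 10.52
position: [0.6031, 0.2812, 0.1159]
ee_rot: [0.572, 0.82, -0.001, -0.002]
ft_force: [-1.3, -0.7, -0.3]
grip_width: 0.216
clock: 11.02
position: [0.6029, 0.2779, 0.0587]
ee_rot: [0.573, 0.82, -0.0, -0.0]
ft_force: [0.5, 0.8, 0.3]
grip_width: 0.221
at [0.6029 0.2779 0.0587] jaw 20.1 shift [0.015 0.045 0.729] turn 0.02 j7 -0.51 w 0.221 t 11.03
```

View pics/s6.png

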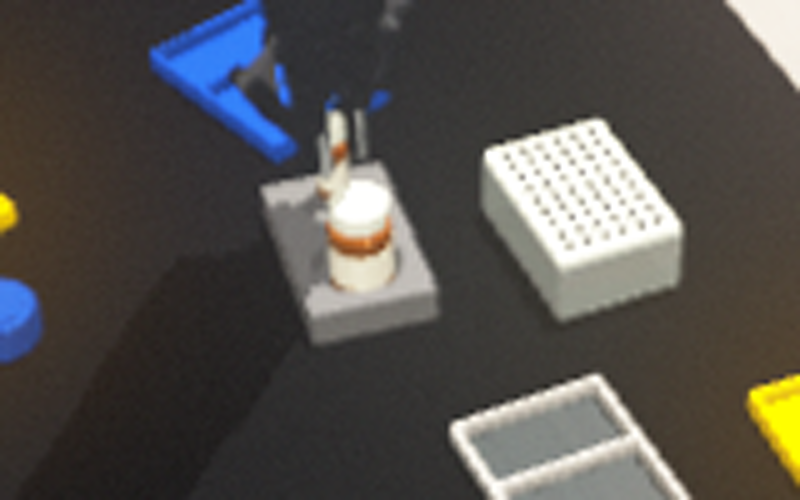

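```bash
python3 -m pendant '[[0.01,0.03,0.25,0,1],[0.01,0.03,0.5,0,1],[0.01,0.03,0.65,0,1],[0.01,0.03,0.65,0,1]]'; python3 -m pendant '[[0,0,0.04,0,1],[0,0,0.08,0,1],[0,0,0.08,0,1]]'
```

```text
clock: 11.58
position: [0.6039, 0.2793, 0.0321]
ee_rot: [0.573, 0.82, -0.0, -0.0]
ft_force: [0.7, -0.0, -0.1]
grip_width: 0.22
clock: 11.95
position: [0.6044, 0.2796, 0.0298]
ee_rot: [0.573, 0.82, 0.0, 0.0]
ft_force: [-0.2, 0.2, 1.0]
grip_width: 0.221
```

```bash
python3 -m pendant '[[0,0,0.01,0,0.72],[0,0,0.01,0,0.65],[0,0,0,0,0.55],[0,0,-0.3,0,0.5],[0,0,-1.4,0,0.5]]';python3 -m pendant '[[0,0,-1.0,0,0.3],[0,0,-1.2,0,0]]'; python3 -c "
from h import *
plan(.380,.2684,.12,35)
p,d=camera('side'); cv2.imwrite('pics/s7.png',cv2.resize(p[90:190,160:320,::-1],None,fx=5,fy=5,interpolation=cv2.INTER_CUBIC))
p,d=camera('top'); cv2.imwrite('pics/t7.png',cv2.resize(p[140:290,90:250,::-1],None,fx=4,fy=4,interpolation=cv2.INTER_CUBIC))"
```

```text
clock: 12.58
position: [0.6032, 0.2787, 0.0847]
ee_rot: [0.573, 0.82, -0.002, -0.001]
ft_force: [1.0, 0.0, 0.1]
grip_width: 0.498
clock: 12.82
position: [0.6054, 0.2807, 0.1378]
ee_rot: [0.573, 0.82, 0.002, 0.001]
ft_force: [-0.2, -0.5, -0.4]
grip_width: 0.891
at [0.6054 0.2807 0.1378] jaw 20.1 shift [ 1.652 -5.398  0.417] turn -2.48 j7 -0.48 w 0.891 t 12.82
```

View pics/s7.png

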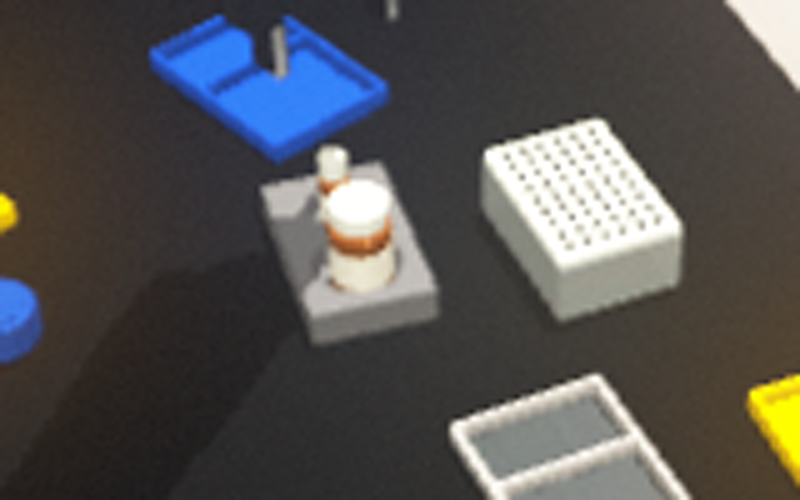

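Both vials stand in their wells: small at (332,185), large at (360,235). Next is the large cap.

```bash
python3 -m pendant '[[1.65,-5.4,0,-2.5,0],[1.65,-5.4,0.4,-2.5,0],[1.65,-5.4,0.4,-2.5,0],[1.65,-5.4,0.4,-2.5,0],[1.65,-5.4,0.4,-2.5,0]]'; python3 -m pendant '[[0,0,0,0,0],[0,0,0,0,0]]'; python3 -c "
from h import *
plan(.380,.268,.006,35)"
```

```text
clock: 13.55
position: [0.376, 0.266, 0.1164]
ee_rot: [0.46, 0.888, -0.002, 0.0]
ft_force: [1.6, 0.5, 0.6]
grip_width: 0.995
clock: 13.8
position: [0.3795, 0.2671, 0.1175]
ee_rot: [0.461, 0.887, 0.0, -0.0]
ft_force: [-0.3, 0.4, -0.1]
grip_width: 1.002
at [0.3795 0.2671 0.1175] jaw 35.1 shift [0.007 0.023 2.789] turn 0.01 j7 -0.32 w 1.002 t 13.8
```

```bash
python3 -m pendant '[[0,0.02,1.0,0,0],[0,0.02,2.0,0,0],[0,0.02,2.5,0,0],[0,0.02,2.78,0,0],[0,0.02,2.78,0,0]]'; python3 -m pendant '[[0,0,0,0,0.4],[0,0,0,0,1],[0,0,0,0,1],[0,0,0,0,1],[0,0,0,0,1]]' 25; python3 -m pendant '[[0,0,0,0,1],[0,0,-0.2,0,1],[0,0,-1.0,0,1],[0,0,-2.0,0,1],[0,0,-2.4,0,1]]' 25; python3 -c "
from h import *
plan(.6586,-.02,.12,3.5)
p,d=camera('side'); cv2.imwrite('pics/s8.png',cv2.resize(p[90:190,100:260,::-1],None,fx=5,fy=5,interpolation=cv2.INTER_CUBIC))"
```

```text
clock: 14.42
position: [0.3793, 0.2677, 0.0061]
ee_rot: [0.461, 0.888, -0.0, -0.001]
ft_force: [0.0, 0.4, -0.7]
grip_width: 1.004
clock: 15.05
position: [0.38, 0.2677, 0.0072]
ee_rot: [0.461, 0.887, 0.0, 0.001]
ft_force: [0.0, -0.9, 5.4]
grip_width: 0.579
clock: 15.68
position: [0.3801, 0.2681, 0.1046]
ee_rot: [0.461, 0.888, 0.001, 0.001]
ft_force: [0.4, -0.8, -0.1]
grip_width: 0.582
at [0.3801 0.2681 0.1046] jaw 35.1 shift [-9.898  1.547 -0.37 ] turn 5.27 j7 -0.35 w 0.582 t 15.68
```

View pics/s8.png

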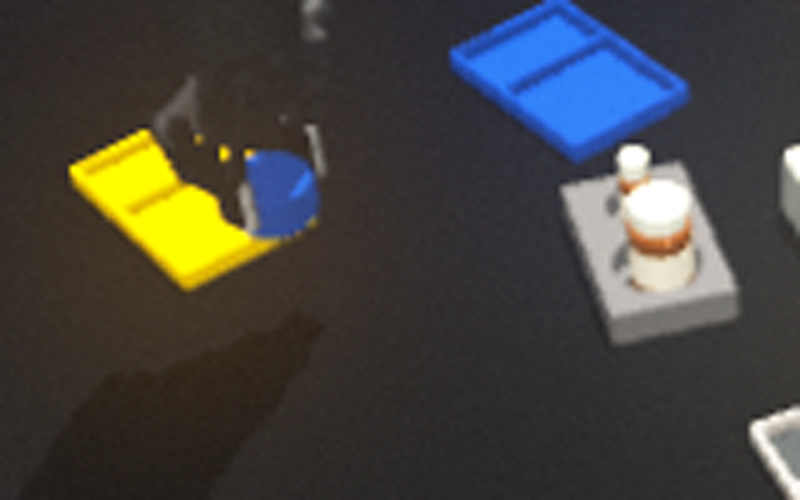

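The large cap is held at (285,195). Moving it to the wide bay of the steel tray, which is the only uncoloured tray and was visible in s7 at (540,450).

```bash
python3 -m pendant '[[-9.9,1.55,-0.4,5.3,1],[-9.9,1.55,-0.4,5.3,1],[-9.9,1.55,-0.4,5.3,1],[-9.9,1.55,-0.4,5.3,1],[-9.9,1.55,-0.4,5.3,1]]'; python3 -c "
from h import *
plan(.6586,-.02,.12,3.5)"
```

```text
clock: 16.35
position: [0.5973, 0.0411, 0.114]
ee_rot: [0.686, 0.727, -0.001, 0.0]
ft_force: [0.3, 0.4, 1.1]
grip_width: 0.578
at [0.5973 0.0411 0.114 ] jaw 3.3 shift [-1.614  1.441 -0.151] turn -0.03 j7 -0.38 w 0.578 t 16.35
```

```bash
python3 -m pendant '[[-1.6,1.4,0,0,1],[-1.6,1.4,0,0,1],[-1.6,1.4,0.8,0,1],[-1.6,1.4,1.4,0,1],[-1.6,1.4,1.4,0,1]]'; python3 -c "
from h import *
plan(.6586,-.02,.0105,3.5)
p,d=camera('side'); cv2.imwrite('pics/s9.png',cv2.resize(p[130:230,210:370,::-1],None,fx=5,fy=5,interpolation=cv2.INTER_CUBIC))"
```

```text
clock: 16.98
position: [0.6542, -0.0173, 0.0562]
ee_rot: [0.686, 0.728, -0.002, -0.002]
ft_force: [0.2, -0.0, 0.8]
grip_width: 0.581
at [ 0.6542 -0.0173  0.0562] jaw 3.4 shift [-0.073  0.11   1.141] turn -0.02 j7 -0.31 w 0.581 t 16.98
```

View pics/s9.png

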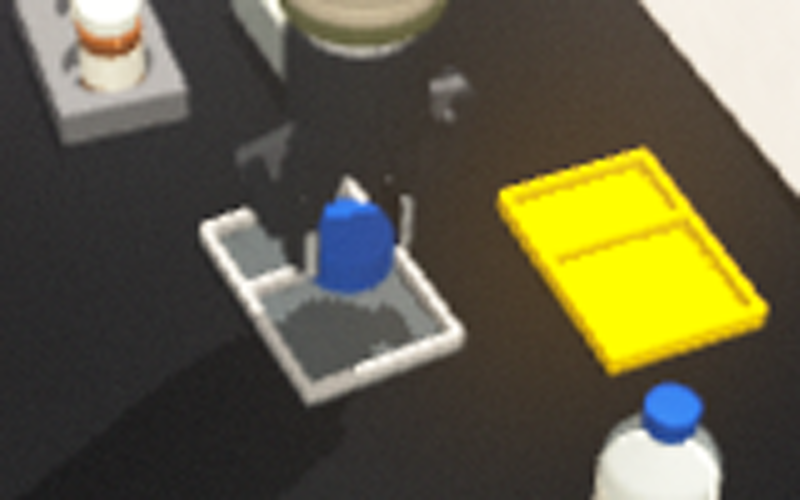

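```bash
python3 -m pendant '[[-0.07,0.08,0.1,0,1],[-0.07,0.08,0.5,0,1],[-0.07,0.08,0.9,0,1],[-0.07,0.08,1.05,0,1],[-0.07,0.08,1.1,0,1]]'; python3 -m pendant '[[0,0,0.02,0,1],[0,0,0.04,0,1],[0,0,0.04,0,1]]'
```

```text
clock: 17.65
position: [0.6592, -0.0201, 0.0143]
ee_rot: [0.686, 0.727, -0.0, -0.0]
ft_force: [-0.3, -1.1, -0.1]
grip_width: 0.576
clock: 18.02
position: [0.6596, -0.0202, 0.0136]
ee_rot: [0.686, 0.727, 0.0, 0.0]
ft_force: [0.5, 0.4, 0.0]
grip_width: 0.579
```

```bash
python3 -m pendant '[[0,0,0.03,0,1],[0,0,0.06,0,1],[0,0,0.08,0,1],[0,0,0.08,0,1]]'
```

```text
clock: 18.52
position: [0.6595, -0.0202, 0.0104]
ee_rot: [0.686, 0.727, -0.0, 0.0]
ft_force: [-2.1, -0.2, 3.2]
grip_width: 0.58
```

```bash
python3 -m pendant '[[0,0,0,0,0.36],[0,0,0,0,0.34],[0,0,-0.1,0,0.34],[0,0,-0.6,0,0.34],[0,0,-1.8,0,0.3]]';python3 -m pendant '[[0,0,-1.0,0,0.2],[0,0,-1.2,0,0]]'; python3 -c "
from h import *
plan(.374,-.2666,.12,-35)
p,d=camera('side'); cv2.imwrite('pics/s10.png',cv2.resize(p[130:230,210:370,::-1],None,fx=5,fy=5,interpolation=cv2.INTER_CUBIC))"
```

```text
clock: 19.15
position: [0.6584, -0.0203, 0.0823]
ee_rot: [0.686, 0.727, -0.001, -0.001]
ft_force: [1.5, -0.6, 0.6]
grip_width: 0.7
clock: 19.4
position: [0.6612, -0.0196, 0.135]
ee_rot: [0.686, 0.727, 0.002, 0.002]
ft_force: [0.1, -0.6, -0.5]
grip_width: 0.988
at [ 0.6612 -0.0196  0.135 ] jaw 3.3 shift [-5.745 -7.53   0.333] turn 6.39 j7 -0.27 w 0.988 t 19.4
```

View pics/s10.png

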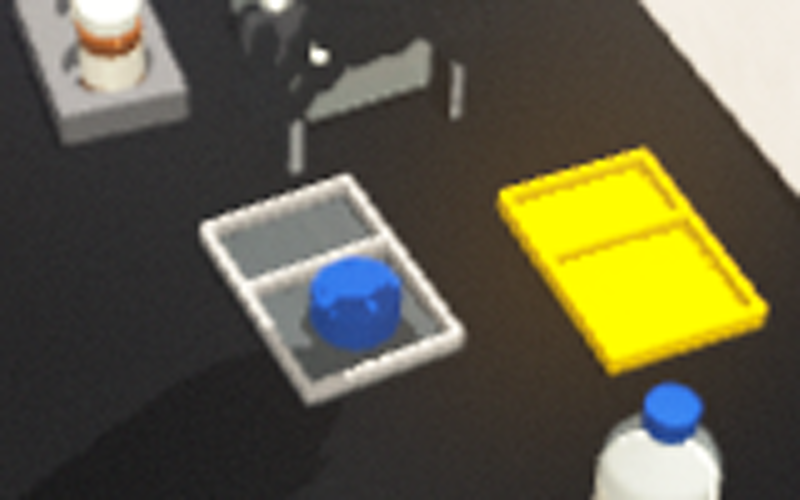

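The large cap lies flat in the wide bay at (355,300). Next is the small cap.

```bash
python3 -m pendant '[[-5.75,-7.5,0.3,6.4,0],[-5.75,-7.5,0.3,6.4,0],[-5.75,-7.5,0.3,6.4,0],[-5.75,-7.5,0.3,6.4,0],[-5.75,-7.5,0.3,6.4,0]]'; python3 -c "
from h import *
plan(.374,-.2666,.12,-35)"
```

```text
clock: 20.08
position: [0.4209, -0.2254, 0.1199]
ee_rot: [0.888, 0.46, -0.0, -0.0]
ft_force: [0.6, -0.7, 0.1]
grip_width: 1.001
at [ 0.4209 -0.2254  0.1199] jaw -35.2 shift [-1.518 -0.366 -0.002] turn -0.03 j7 -0.33 w 1.001 t 20.07
```

```bash
python3 -m pendant '[[-1.5,-0.37,0,0,0],[-1.5,-0.37,0,0,0],[-1.5,-0.37,0,0,0.2],[-1.5,-0.37,0,0,0.2]]'; python3 -c "
from h import *
plan(.374,-.2666,.004,-35)"
```

```text
clock: 20.58
position: [0.3774, -0.2637, 0.1201]
ee_rot: [0.887, 0.462, 0.0, -0.0]
ft_force: [-0.9, 0.2, 0.2]
grip_width: 0.798
at [ 0.3774 -0.2637  0.1201] jaw -34.9 shift [-0.109 -0.029  2.903] turn 0.01 j7 -0.17 w 0.798 t 20.57
```

```bash
python3 -m pendant '[[-0.1,-0.03,1.0,0,0.2],[-0.1,-0.03,2.0,0,0.2],[-0.1,-0.03,2.6,0,0.2],[-0.1,-0.03,2.9,0,0.2],[-0.1,-0.03,2.9,0,0.2]]'; python3 -m pendant '[[0,0,0,0,0.6],[0,0,0,0,1],[0,0,0,0,1],[0,0,0,0,1],[0,0,0,0,1]]' 20; python3 -m pendant '[[0,0,0,0,1],[0,0,-0.2,0,1],[0,0,-1.0,0,1],[0,0,-2.0,0,1],[0,0,-2.9,0,1]]' 20; python3 -c "
from h import *
plan(.6544,.049,.12,3.5)
p,d=camera('side'); cv2.imwrite('pics/s11.png',cv2.resize(p[200:340,130:330,::-1],None,fx=4,fy=4,interpolation=cv2.INTER_CUBIC))"
```

```text
clock: 21.2
position: [0.3736, -0.2667, 0.0039]
ee_rot: [0.887, 0.462, 0.0, -0.001]
ft_force: [0.2, -0.3, 1.4]
grip_width: 0.797
clock: 21.82
position: [0.3737, -0.2679, 0.0051]
ee_rot: [0.887, 0.461, 0.0, 0.001]
ft_force: [-0.8, 0.3, 6.2]
grip_width: 0.344
clock: 22.45
position: [0.3733, -0.2674, 0.1222]
ee_rot: [0.887, 0.461, 0.0, 0.0]
ft_force: [0.1, -0.7, -0.7]
grip_width: 0.343
at [ 0.3733 -0.2674  0.1222] jaw -35.0 shift [10.511  1.21   0.054] turn -6.42 j7 -0.16 w 0.343 t 22.45
```

View pics/s11.png

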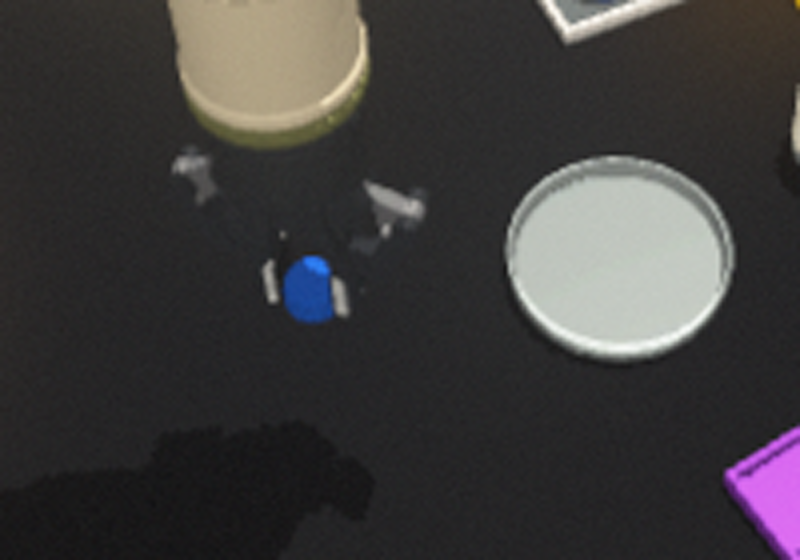

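The small cap is held at (312,290).

```bash
python3 -m pendant '[[10.5,1.2,0,-6.4,1],[10.5,1.2,0,-6.4,1],[10.5,1.2,0,-6.4,1],[10.5,1.2,0,-6.4,1],[10.5,1.2,0,-6.4,1]]'; python3 -c "
from h import *
plan(.6544,.049,.06,3.5)"
```

```text
clock: 23.12
position: [0.5819, -0.0328, 0.1206]
ee_rot: [0.686, 0.728, 0.0, 0.0]
ft_force: [0.3, -1.1, 0.6]
grip_width: 0.348
at [ 0.5819 -0.0328  0.1206] jaw 3.4 shift [1.935 1.929 1.515] turn -0.02 j7 -0.25 w 0.348 t 23.12
```

```bash
python3 -m pendant '[[1.94,1.93,0,0,1],[1.94,1.93,0,0,1],[1.94,1.93,0.6,0,1],[1.94,1.93,1.5,0,1],[1.94,1.93,1.5,0,1]]'; python3 -c "
from h import *
plan(.6544,.049,.0085,3.5)
p,d=camera('side'); cv2.imwrite('pics/s12.png',cv2.resize(p[130:230,210:370,::-1],None,fx=5,fy=5,interpolation=cv2.INTER_CUBIC))"
```

```text
clock: 23.75
position: [0.6514, 0.0477, 0.058]
ee_rot: [0.686, 0.727, -0.002, -0.002]
ft_force: [-0.1, -0.8, 0.4]
grip_width: 0.343
at [0.6514 0.0477 0.058 ] jaw 3.3 shift [0.029 0.082 1.237] turn -0.03 j7 -0.42 w 0.343 t 23.75
```

View pics/s12.png

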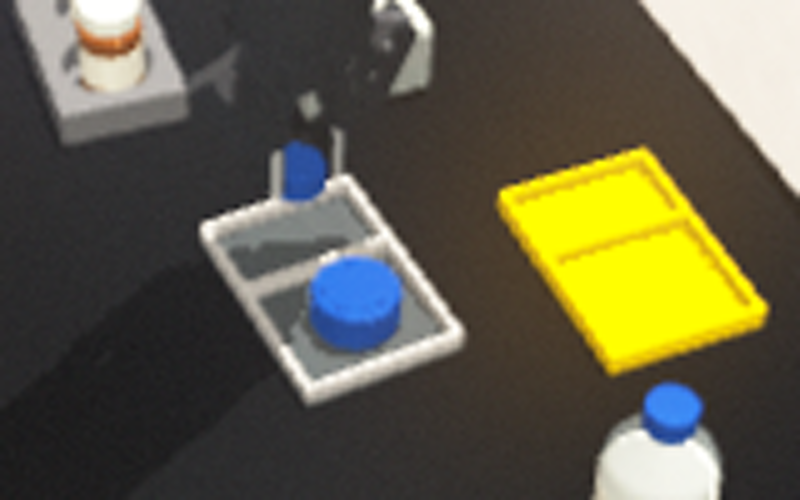

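```bash
python3 -m pendant '[[0.03,0.07,0.2,0,1],[0.03,0.07,0.7,0,1],[0.03,0.07,1.0,0,1],[0.03,0.07,1.15,0,1],[0.03,0.07,1.17,0,1]]'; python3 -m pendant '[[0,0,0.03,0,1],[0,0,0.06,0,1],[0,0,0.08,0,1],[0,0,0.08,0,1]]'
```

```text
clock: 24.42
position: [0.6557, 0.0496, 0.0129]
ee_rot: [0.686, 0.727, -0.0, -0.0]
ft_force: [0.4, 0.3, -0.6]
grip_width: 0.341
clock: 24.92
position: [0.6559, 0.0495, 0.0102]
ee_rot: [0.686, 0.727, -0.0, 0.0]
ft_force: [-0.2, -0.0, 0.9]
grip_width: 0.345
```

```bash
python3 -m pendant '[[0,0,0.03,0,1],[0,0,0.05,0,1],[0,0,0.05,0,1]]'
```

```text
clock: 25.3
position: [0.6559, 0.0496, 0.0083]
ee_rot: [0.686, 0.727, -0.0, 0.0]
ft_force: [-0.9, -1.3, 1.8]
grip_width: 0.347
```

```bash
python3 -m pendant '[[0,0,0,0,0.6],[0,0,0,0,0.54],[0,0,-0.05,0,0.54],[0,0,-0.6,0,0.54],[0,0,-1.8,0,0.5]]';python3 -m pendant '[[0,0,-1.0,0,0.5],[0,0,-1.2,0,0.5]]'; python3 -c "
from h import *
plan(.418,-.1185,.12,67)
p,d=camera('side'); cv2.imwrite('pics/s13.png',cv2.resize(p[130:230,210:370,::-1],None,fx=5,fy=5,interpolation=cv2.INTER_CUBIC))"
```

```text
clock: 25.92
position: [0.6549, 0.0494, 0.0806]
ee_rot: [0.686, 0.727, -0.001, -0.001]
ft_force: [0.7, -0.9, 0.9]
grip_width: 0.504
clock: 26.18
position: [0.6575, 0.0504, 0.1332]
ee_rot: [0.686, 0.727, 0.002, 0.002]
ft_force: [-0.8, 0.3, -0.7]
grip_width: 0.505
at [0.6575 0.0504 0.1332] jaw 3.4 shift [-3.864 -6.227  0.291] turn -10.61 j7 -0.39 w 0.505 t 26.18
```

View pics/s13.png

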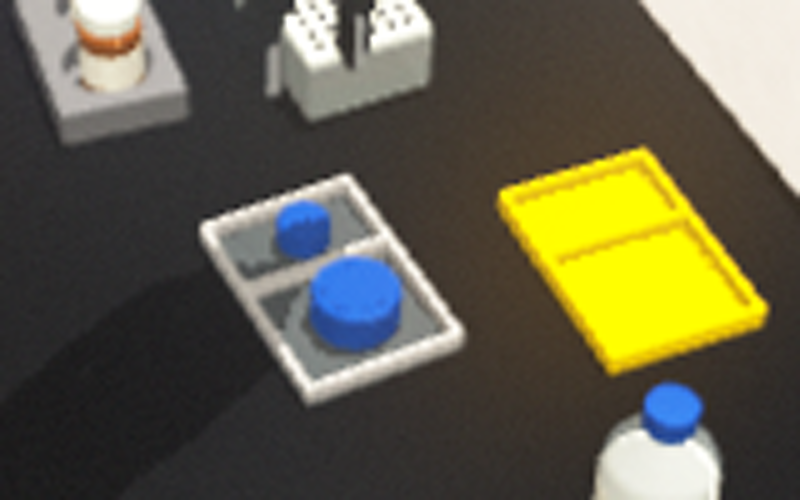

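Both caps lie in their bays: small at (303,228), large at (355,300). Next is the stir bar.

```bash
python3 -m pendant '[[-3.85,-6.2,0.3,-10.6,0.5],[-3.85,-6.2,0.3,-10.6,0.5],[-3.85,-6.2,0.3,-10.6,0.5],[-3.85,-6.2,0.3,-10.6,0.5],[-3.85,-6.2,0.3,-10.6,0.5]]'; python3 -c "
from h import *
plan(.417,-.119,.08,67)"
```

```text
clock: 26.85
position: [0.4262, -0.1128, 0.1173]
ee_rot: [0.322, 0.947, 0.001, 0.0]
ft_force: [-0.5, -0.6, 0.8]
grip_width: 0.499
at [ 0.4262 -0.1128  0.1173] jaw 52.5 shift [ 0.088 -0.263  0.931] turn -2.42 j7 0.92 w 0.499 t 26.85
```

```bash
python3 -m pendant '[[0.09,-0.26,0.5,-2.4,0.5],[0.09,-0.26,0.9,-2.4,0.5],[0.09,-0.26,0.9,-2.4,0.5],[0.09,-0.26,0.9,-2.4,0.5]]'; python3 -c "
from h import *
plan(.417,-.119,.003,67)"
```

```text
clock: 27.35
position: [0.4196, -0.1172, 0.0825]
ee_rot: [0.203, 0.979, 0.001, 0.001]
ft_force: [0.5, -0.1, -0.4]
grip_width: 0.502
at [ 0.4196 -0.1172  0.0825] jaw 66.6 shift [ 0.045 -0.072  1.987] turn -0.06 j7 1.11 w 0.502 t 27.35
```

```bash
python3 -m pendant '[[0.04,-0.06,0.7,0,0.5],[0.04,-0.06,1.4,0,0.5],[0.04,-0.06,1.8,0,0.5],[0.04,-0.06,1.97,0,0.5],[0.04,-0.06,1.97,0,0.5]]'; python3 -m pendant '[[0,0,0,0,0.7],[0,0,0,0,1],[0,0,0,0,1],[0,0,0,0,1],[0,0,0,0,1]]' 25; python3 -m pendant '[[0,0,0,0,1],[0,0,-0.2,0,1],[0,0,-1.0,0,1],[0,0,-2.0,0,1],[0,0,-2.5,0,1]]' 25; python3 -c "
from h import *
plan(.573,-.2447,.10,67)
p,d=camera('side'); cv2.imwrite('pics/s14.png',cv2.resize(p[180:330,130:330,::-1],None,fx=4,fy=4,interpolation=cv2.INTER_CUBIC))"
```

```text
clock: 27.98
position: [0.4174, -0.1189, 0.0036]
ee_rot: [0.202, 0.979, 0.001, 0.001]
ft_force: [0.4, -0.1, -0.2]
grip_width: 0.496
clock: 28.6
position: [0.4175, -0.1193, 0.0039]
ee_rot: [0.202, 0.979, 0.001, 0.001]
ft_force: [-1.7, 0.3, 6.8]
grip_width: 0.124
clock: 29.22
position: [0.4175, -0.1192, 0.1053]
ee_rot: [0.202, 0.979, 0.001, 0.002]
ft_force: [0.0, -0.2, -0.0]
grip_width: 0.128
at [ 0.4175 -0.1192  0.1053] jaw 66.7 shift [-4.811 -1.345  0.145] turn -0.05 j7 1.17 w 0.128 t 29.23
```

View pics/s14.png

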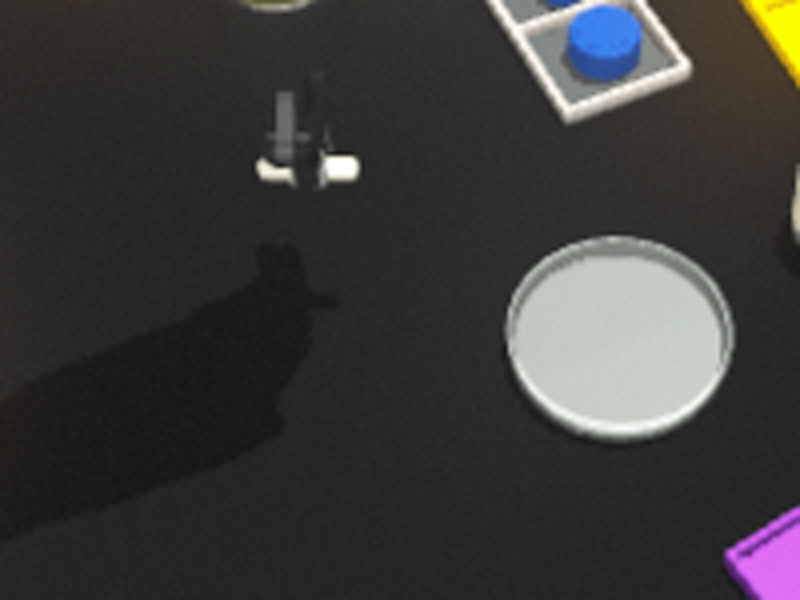

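The bar is held level at (308,170). Moving to the dish centre.

```bash
python3 -m pendant '[[-4.8,-1.35,0,0,1],[-4.8,-1.35,0,0,1],[-4.8,-1.35,0,0,1],[-4.8,-1.35,0.8,0,1],[-4.8,-1.35,1.3,0,1]]'; python3 -m pendant '[[0,0,0,0,1],[0,0,0,0,1]]'; python3 -c "
from h import *
plan(.572,-.2437,.0075,67)"
```

```text
clock: 29.9
position: [0.5715, -0.2446, 0.0495]
ee_rot: [0.202, 0.979, 0.002, 0.0]
ft_force: [-0.6, -0.2, -1.0]
grip_width: 0.127
clock: 30.15
position: [0.5718, -0.2443, 0.0526]
ee_rot: [0.202, 0.979, 0.001, 0.002]
ft_force: [-1.2, 0.2, -1.5]
grip_width: 0.126
at [ 0.5718 -0.2443  0.0526] jaw 66.7 shift [0.005 0.013 1.129] turn -0.05 j7 1.09 w 0.126 t 30.15
```

```bash
python3 -m pendant '[[0,0.01,0.4,0,1],[0,0.01,0.8,0,1],[0,0.01,1.0,0,1],[0,0.01,1.08,0,1],[0,0.01,1.08,0,1]]'; python3 -m pendant '[[0,0,0.03,0,1],[0,0,0.06,0,1],[0,0,0.07,0,1],[0,0,0.07,0,1]]'
```

```text
clock: 30.78
position: [0.5722, -0.2442, 0.0081]
ee_rot: [0.202, 0.979, 0.001, 0.001]
ft_force: [1.1, -0.4, -0.3]
grip_width: 0.127
clock: 31.28
position: [0.5725, -0.2443, 0.0069]
ee_rot: [0.202, 0.979, 0.001, 0.001]
ft_force: [-4.6, 0.9, 12.9]
grip_width: 0.133
```

Contact, 13 N. Backing off slightly, then releasing.

```bash
python3 -m pendant '[[0,0,-0.03,0,0.95],[0,0,-0.03,0,0.8],[0,0,-0.03,0,0.7],[0,0,-0.4,0,0.7],[0,0,-1.5,0,0.7]]';python3 -m pendant '[[0,0,-1.4,0,0.6],[0,0,-2.8,0,0.5],[0,0,-3.5,0,0.5]]';python3 -m pendant '[[1.5,0,-1.0,0,0.5],[3.0,0,-1.0,0,0.5],[4.5,0,-1.0,0,0.5],[4.5,0,-1.0,0,0.5]]'; python3 -c "
from h import *
for n in('top','side'):
    p,d=camera(n); cv2.imwrite(f'pics/{n}F.png',cv2.resize(p[90:330,100:400,::-1],(750,600),interpolation=cv2.INTER_CUBIC))
print(manip.get_obs()['position'],manip.get_obs()['clock'])"
```

```text
clock: 31.9
position: [0.5707, -0.2441, 0.065]
ee_rot: [0.202, 0.979, 0.002, -0.001]
ft_force: [0.8, -0.1, 0.5]
grip_width: 0.298
clock: 32.28
position: [0.5726, -0.2443, 0.2099]
ee_rot: [0.202, 0.979, 0.001, 0.003]
ft_force: [0.0, 0.0, -0.1]
grip_width: 0.502
clock: 32.78
position: [0.4057, -0.1726, 0.2452]
ee_rot: [0.202, 0.979, 0.0, 0.001]
ft_force: [-0.4, 0.9, 0.6]
grip_width: 0.501
[ 0.40458651 -0.17257203  0.24504939] 32.875
```

View pics/topF.png

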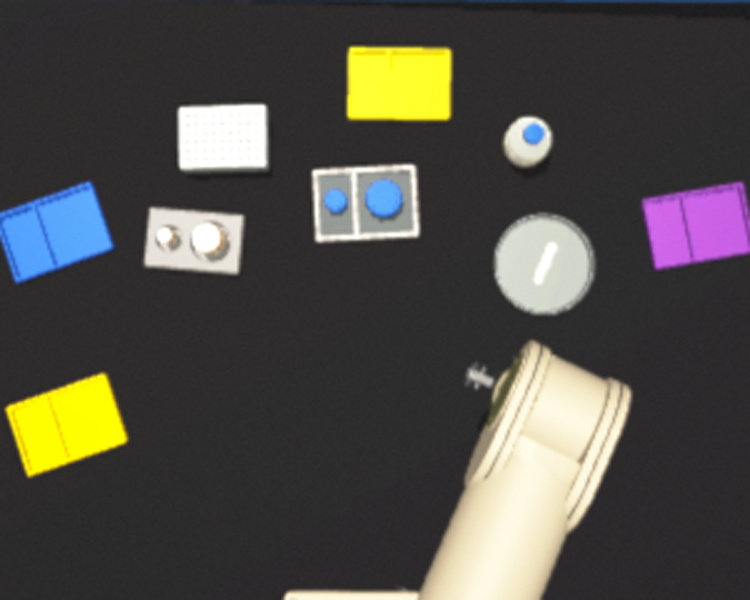

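View pics/sideF.png

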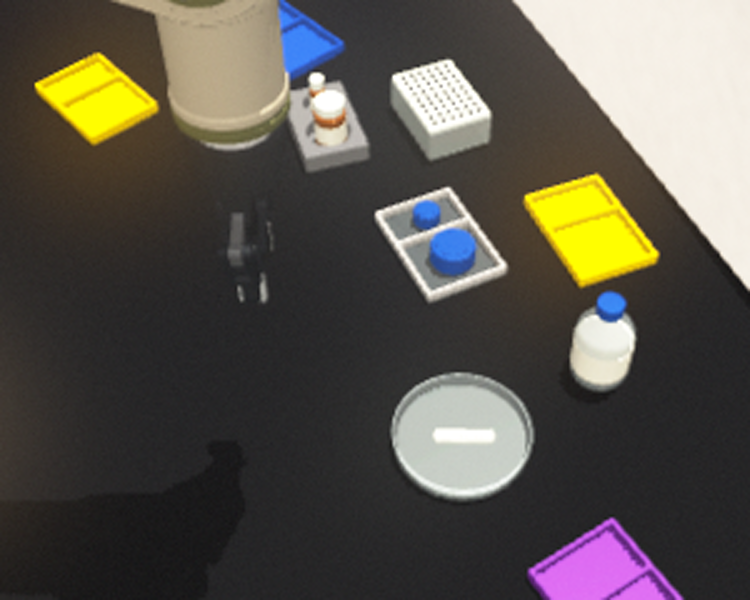

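In the top view, both vials are in their wells at (168,237) and (210,240), and the caps are in their bays at (336,200) and (384,198). The stir bar lies in the dish at (545,263). The tip box and bottle look unmoved, and the arm is clear.

```bash
python3 -c "
from workcell import hand_in
print(hand_in())"
```

```text
the job is handed in; nothing more can be done
None
```

All five pieces are put away and the job is handed in, after about 33 s of the 115 s allowed. I worked in the order given: large vial, small vial, large cap, small cap, stir bar. Each piece was lowered to light contact before release. The highest wrist reading I saw was about 13 N, when the stir bar touched the dish floor.

- **Final check:** the last top and side pictures show both vials upright in their wells, each cap lying flat in its bay of the steel tray, and the stir bar flat near the middle of the dish. The bottle, tip box and look-alike trays appear unmoved, judged by eye only, and the arm was clear.
- **Disagreement:** the two cameras differed by up to about 6 mm in x. The first grasp matched the top camera, so I used that one for x. No check failed.

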